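# Clear the test cell and hold the thickness probe on its mark

### The job

With the scraper block, sweep all four loose steel chips off the top of the test cell into the blue catch tray at its end (touch the chips with nothing but the scraper), and stand the scraper upright on the bench again and let go of it. Then take the yellow probe from its holder and press it gently on the red spot on the cell: upright, the wide way of its handle in line with the red line, its sprung tip about half way in, never hard up against its stop; finish while you are still holding it there, steady. Leave the bottle, the gauge and the brass tee where they are.

Things in the scene. Friction and masses are not known exactly. Their poses are not given: they have to be found in the camera images.
- cell: flat steel test cell fixed to the bench: a block 150 (x) x 90 (y) x 40 mm high with a plain level top, dark foot flanges 8 mm high and brass ports (10 mm or more below the top) on its two long sides, which reach to 69 mm from its centre line. Origin: centre of its underside, on the bench. Its +x axis runs along its length to the end where the catch tray is.
- tray: open blue catch tray fixed against the +x end of the cell; inside 80 (x) x 130 (y) mm, walls 3 mm thick and 30 mm high (10 mm lower than the cell's top), floor 4 mm thick; the cell's end face closes its fourth side. Origin: centre of the inside, at bench level (115 mm from the cell's origin); axes as the cell's.
- mark: measuring mark painted on the cell's top: red spot 12 mm across in a white ring 20 mm across, with a red line 56 mm long and 3 mm wide through it. Origin: centre of the spot, on the surface; x runs along the line. Chips may hide part of it at first.
- scraper: scraper block standing on the bench, 72 mm high and 24 mm thick (x): white nylon foot 120 mm long (y) and 28 mm high, above it a blue grip 70 mm long (y) and 44 mm high. Origin: centre of its underside. About 0.2 kg.
- probe: spring-tipped thickness probe standing upright in its holder: yellow handle 36 (x, the wide way) x 24 (y) x 65 mm high with a smaller black cap 8 mm high on top, under it a black nose 18 mm across and 15 mm long, then the sprung tip. Origin: centre of the handle's underside, which rests on the holder's top; z points up along the handle. The tip's end is 35 mm below the origin when out. About 0.17 kg.
- probe_point (a point): centre of the flat end (10 mm across) of the probe's sprung metal tip
- probe_tip (a joint): how far the probe's tip is pushed in, in m: 0 fully out, 0.012 fully in. The spring gives 1.6 N at the start and 0.4 N more for each mm (4 N half way in). A thin red ring on the tip goes into the nose half way.
- holder: grey plastic holder block fixed to the bench, 70 x 70 x 45 mm high, with a 23 mm upright hole through its middle in which the probe's nose hangs. Origin: centre of its underside.
- wash_bottle: white bottle with blue cap, 60 mm across, 130 mm high; bystander. Origin: centre of its underside.
- gauge: black pressure gauge lying on its back, 64 mm across, 29 mm high; bystander. Origin: centre of its underside.
- tee: brass pipe tee lying on the bench, 60 x 47 x 25 mm; bystander. Origin: under the crossing of its pipes.
- chip0: loose dark steel chip, 16 x 10 x 9 mm, about 12 g, on top of the cell. Origin: centre of its underside.
- chip1: loose dark steel chip, 14 x 12 x 10 mm, about 12 g, on top of the cell. Origin: centre of its underside.
- chip2: loose dark steel chip, 18 x 9 x 9 mm, about 12 g, on top of the cell. Origin: centre of its underside.
- chip3: loose dark steel chip, 13 x 13 x 9 mm, about 12 g, on top of the cell. Origin: centre of its underside.
There are look-alikes about, which are no part of the job. There is more than one size of the scraper; the one meant has the size given above.

How it is judged:
By the outcome, as a careful person would: the job done as asked, in the order asked, and still so for the second after the job is handed in, while the arm keeps its last pose, push and grip.
It also fails if it takes over 64 s, if anything falls off the work surface, if the arm or the gripper's body presses on something with over 40 N, if the wrist force passes 120 N, or if a joint passes its speed limit or range.

### The arm

A 6-joint arm with a two-finger parallel gripper is mounted at the origin on the work surface. World frame = base frame: x ahead of the robot, y to its left, z up, the work surface at z = 0. Lengths are in mm, angles in rad, forces in N, time in s.
With the tool pointing down it reaches from about 300 to 775 mm from the base axis. Payload 14.6 kg.
Tool frame: the origin (TCP) lies at the very end of the fingers, on their centre line; the grasp point (between the pads) lies 19 mm behind it; z points along the fingers, y is the line along which they close (so a half turn about z gives the same grasp; the last joint's range is limited). The gripper opens to 94 mm and grips with 3 to 60 N. Pads are 16 mm wide; open, the fingers measure 119 mm over their backs; the gripper's body (75 mm by 177 mm) begins 78 mm behind the grasp point.
Start: joints at [1.091, 0.3, 1.521, -0, 1.321, -0.067], TCP at [220.643, 503.792, 205.446] pointing down, gripper open.
Joint ranges: [-3.03, 3.03], [-0.79, 2.21], [0.23, 2.52], [-1.04, 4.18], [0, 3.07], [-2.55, 2.55]. Speed limits (rad/s): [2.22, 2.22, 2.57, 3.14, 3.14, 3.14].

### API

Orientations are given as [roll, pitch, yaw] about the fixed x, y, z axes, in that order (R = Rz(yaw) Ry(pitch) Rx(roll)).
In Python, from cell import manip, camera, get_calibration gives the robot as it stands. The module is installed in compiled form; this text tells all that it offers.
- The arm moves only by the tool jog_arm, never from a script. Its argument "plan" is one flat list of numbers, 6 for each row, row after row: the shift along the world's x, y, z in m, then the turn, a rotation vector about the world's x, y, z in degrees. A call has 1 to 20 rows; each row is the pose to reach, as a shift and turn from the pose commanded when the call began; what a row does not reach only later rows make up. A row lasts 1/10 s, in which the tool goes at most 50 mm and 8.59 degrees, less where a joint would pass 70% of its speed; a pose out of reach is approached as far as the arm can. A call with a gripper value outside its range is refused whole. "claw" is the finger opening in m, from 0 to 0.094, set as the call begins (left out, the last holds). The fingers move at their own pace and stop on an object; "force" is the grip in N (left out, the last holds). Time passes only in rows, so rows that repeat a pose let the fingers close. It gives the time, the measured TCP pose, the force, the opening and the grip force at its end, in the units of the state.
- manip.read_state(): the state, without advancing time (a new reading comes with each control period).
- camera(name): name is "scene" or "top" or "wrist"; returns (picture, depth): 384x512x3 uint8, red, green, blue; 384x512 float32, mm along the optical axis (not along the pixel's ray), 0 where there is no reading.
- get_calibration(name): a dict with "fx", "fy", "cx", "cy" (pixels), "origin" and "attitude" of the camera in the world. Camera axes: x right, y down, z forward; pixel columns grow to the right and rows downward; lengths in mm; the calibration is good to about 2 mm. A picture is of the moment at which its call begins: read the wrist's pose just before it. get_calibration takes no time and is no camera call; for the wrist camera it gives the pose at the moment of the call.
- manip.sign_off(): hands the job in; it is judged then, once.
The state is a dict: "clock": time; "joints": joint angles; "qd": joint speeds; "effort": joint torques, N m; "eef_pos": TCP position; "eef_rot": TCP orientation; "wrist_force": force on the tool from outside, world axes, zero at the start; "moment": the same for the moment, N m; "finger_gap": finger opening in mm; "finger_force": force on a finger pad.
Only numpy, scipy, OpenCV 4.12 (cv2) and the standard library are available. Lean on these libraries where they do the work, as an engineer would, in place of code of your own. Each camera call takes 0.05 s, during which the arm holds its last target. There are 200 camera calls.

## Working session

There is one attempt and no reset: what is moved stays moved. The work goes in short steps, Python scripts to look and compute and a tool call to move; the robot and the scene stay as the last step left them, time stands still between calls to the robot, and variables do not carry over. Pictures are saved under pics/ and viewed, at most 10 in all, crops included, and the job is handed in when it is done.

Besides the shell and the picture viewer there is one more tool, called after "Call:" as name(argument=value, ...), one argument or row to a line, values as JSON. jog_arm: Moves the arm, as the interface text tells. Its arguments: {"type":"object","properties":{"plan":{"type":"array"},"claw":{"type":"number"},"force":{"type":"number"}},"required":["plan"]}

```bash
mkdir -p pics; cat > h.py <<'E'
import numpy as np, cv2
from cell import manip, camera, get_calibration
from scipy.spatial.transform import Rotation as R
def att(c):
    a=np.array(c["attitude"],float)
    return a if a.shape==(3,3) else R.from_euler('xyz',a).as_matrix()
def ray(c,u,v,z):
    d=att(c)@np.array([(u-c["cx"])/c["fx"],(v-c["cy"])/c["fy"],1]); o=np.array(c["origin"])
    return o+d*(z-o[2])/d[2]
def cloud(c,D):
    v,u=np.mgrid[:D.shape[0],:D.shape[1]]
    P=np.stack([(u-c["cx"])/c["fx"]*D,(v-c["cy"])/c["fy"]*D,D],-1)
    return P@att(c).T+np.array(c["origin"])
E
python3 - <<'E'
from h import *
print(manip.read_state())
ims=[]
for n in ["scene","top"]:
    c=get_calibration(n);print(n,c)
    p,d=camera(n);np.savez(f"{n}.npz",p=p,d=d);cv2.imwrite(f"pics/{n}0.png",cv2.resize(p[...,::-1],(800,600)))
E
```

```text
{'clock': 0.0, 'joints': array([ 1.09140461e+00,  3.00459469e-01,  1.52154768e+00,  1.58669283e-06,
        1.32068480e+00, -6.65697660e-02]), 'qd': array([-4.00233946e-06, -1.80072342e-04, -1.65204540e-03,  4.96858335e-04,
       -1.43399448e-03, -5.78895460e-04]), 'effort': array([-7.90186514e-04, -5.31798220e+01, -3.52732229e+01,  7.08582834e-02,
        2.43041193e-02, -1.08804354e-04]), 'eef_pos': array([220.53160391, 503.58374515, 204.90683637]), 'eef_rot': array([-3.14049590e+00, -7.46591721e-05,  2.72877027e+00]), 'wrist_force': array([-0.56975583,  0.0765241 , -0.28632161]), 'moment': array([ 0.00118345,  0.01391642, -0.01480021]), 'finger_force': 0.0, 'finger_gap': 93.92802018435239}
scene {'fx': 434.4556018517208, 'fy': 434.4556018517208, 'cx': 251.83687196227757, 'cy': 195.34802853151592, 'origin': array([1355.01528587,  318.18781794,  901.61964011]), 'attitude': array([-2.36294994, -0.0122284 ,  2.02924103])}
top {'fx': 410.2480633023438, 'fy': 410.2480633023438, 'cx': 252.85551975562913, 'cy': 189.54793352866747, 'origin': array([501.92982297, -44.44224593, 994.43971877]), 'attitude': array([-2.98728823,  0.03317281, -1.58979603])}
```

View pics/top0.png

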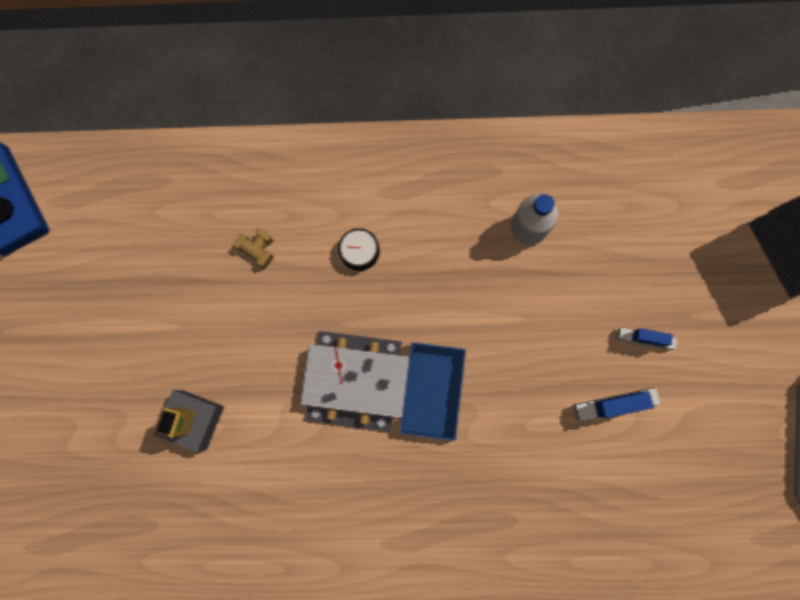

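View pics/scene0.png

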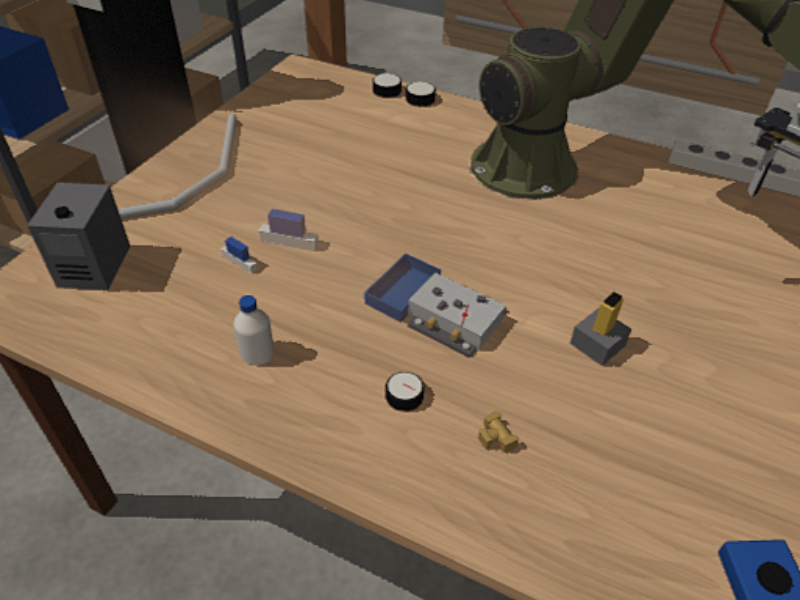

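The top view shows two scrapers (800x600 px): a large one at (617,405) and a small one at (648,338). The cell is at (355,380), the tray at (433,392), the holder with probe at (188,422), the tee at (254,248), the gauge at (358,249) and the bottle at (535,220). The scene view shows the same layout: large scraper (288,228), small scraper (240,252), probe (608,312).

```bash
python3 - <<'E'
from h import *
z=np.load("top.npz");p,d=z["p"],z["d"];c=get_calibration("top");P=cloud(c,d)
s=512/800
hsv=cv2.cvtColor(p,cv2.COLOR_RGB2HSV)
def box(u0,u1,v0,v1,zl,zh,name,extra=None):
    u0,u1,v0,v1=[int(k*s) for k in (u0,u1,v0,v1)]
    m=np.zeros(d.shape,bool);m[v0:v1,u0:u1]=1
    m&=(P[...,2]>zl)&(P[...,2]<zh)
    if extra is not None:m&=extra
    m=cv2.morphologyEx(m.astype(np.uint8),cv2.MORPH_OPEN,np.ones((2,2)))>0
    q=P[m]
    if len(q)<3: print(name,"none");return
    r=cv2.minAreaRect(q[:,:2].astype(np.float32));b=cv2.boxPoints(r)
    print(name,len(q),"z",np.percentile(q[:,2],[5,50,95]).round(1),"ctr",np.round(r[0],1),"size",np.round(r[1],1),"ang",round(r[2],1),"mean",q[:,:2].mean(0).round(1))
print("bench z",np.median(P[200:220,100:150,2]))
box(280,425,320,440,34,60,"celltop")
box(400,480,330,450,20,34,"traywalls")
box(400,480,330,450,1,34,"tray")
box(560,680,370,440,60,85,"big grip");box(560,680,370,440,10,40,"big foot");box(560,680,370,440,10,100,"big all")
box(600,690,310,360,10,100,"small all")
box(600,690,310,360,36,60,"small top")
box(140,240,380,470,30,60,"holder");box(140,240,380,470,95,140,"probe top")
box(140,240,380,470,60,140,"probe all")
box(280,425,320,440,45,60,"chips")
H,S,V=[hsv[...,i].astype(int) for i in range(3)]
red=((H<8)|(H>172))&(S>110)
box(300,400,340,420,30,50,"mark",red)
box(500,580,180,260,20,150,"bottle");box(330,390,220,280,15,60,"gauge");box(225,285,225,280,8,60,"tee")
# rays
for n,u,v,zz in [("bigL",577,411,28),("bigR",658,397,28)]: print(n,ray(c,u*s,v*s,zz).round(1))
cv2.imwrite("pics/crop.png",np.hstack([cv2.resize(p[205:275,360:440,::-1],(400,350),interpolation=2),cv2.resize(p[210:280,190:270,::-1],(400,350),interpolation=2)]))
E
```

```text
bench z 0.9972423031094877
celltop 2525 z [37.2 40.9 47.5] ctr [524.4  39.9] size [173.5  92.8] ang 81.4 mean [524.4  44.6]
traywalls 169 z [-0.8  8.8 32.9] ctr [507.5 -70.8] size [ 85.  139.5] ang 81.4 mean [504.3 -81.7]
tray 2393 z [ 0.2  4.7 30.2] ctr [510.3 -82.2] size [121.1 180.4] ang 88.8 mean [507.  -73.6]
big grip 380 z [ 1.5 72.5 75.1] ctr [ 482.1 -352. ] size [31.3 96.8] ang 10.5 mean [ 482.7 -341.2]
big foot 211 z [ 0.6 28.7 42.2] ctr [ 481.8 -227.9] size [ 43.8 366.4] ang 0.6 mean [ 480.  -319.6]
big all 656 z [ 1.  70.6 74.7] ctr [ 481.8 -227.9] size [ 43.8 366.4] ang 0.6 mean [ 482.3 -331.9]
small all 336 z [ 2.5 37.1 53.4] ctr [ 555.  -241.9] size [ 44.  406.6] ang 8.9 mean [ 578.3 -387.5]
small top 189 z [22.3 50.5 53.9] ctr [ 552.1 -239.4] size [ 31.3 401.3] ang 10.0 mean [ 578.1 -390.1]
holder 671 z [22.6 45.6 49.5] ctr [464.2 157.3] size [400.6  89.3] ang 88.0 mean [471.6 283.7]
probe top 234 z [ 84.5 112.7 120.3] ctr [464.5 302.9] size [31.  58.8] ang 47.6 mean [471.  294.2]
probe all 331 z [ 48.8 108.2 120.1] ctr [464.8 302.6] size [31.  59.6] ang 47.6 mean [470.9 292.5]
chips 124 z [39.1 48.6 52.7] ctr [527.7  23.8] size [ 57.6 133.9] ang 2.6 mean [524.5  39.4]
mark 14 z [39.4 42.  43.8] ctr [547.3  68.4] size [7.2 7. ] ang 1.2 mean [547.3  68.9]
bottle 708 z [  4.6  90.6 131.7] ctr [ 663.7 -145.6] size [ 58.6 377. ] ang 49.1 mean [ 751.1 -222.3]
gauge 542 z [11.6 29.2 32.4] ctr [729.1  40.2] size [58.7 61.5] ang 64.6 mean [727.2  39. ]
tee 335 z [ 1.5 23.2 27.2] ctr [639.2  81.7] size [369.8  47.4] ang 49.9 mean [734.6 201.3]
bigL [ 475.5 -279.8   28. ]
bigR [ 493.6 -399.1   28. ]
```

View pics/crop.png

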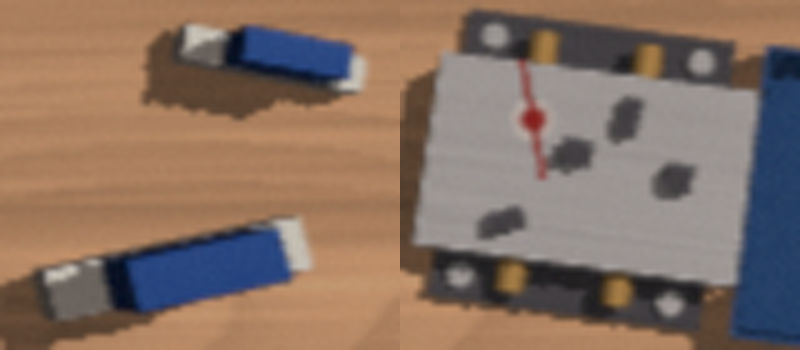

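The left crop shows the chosen big scraper, with its foot ends at about (40,290) and (305,240); the small blue one above it is the look-alike. On the right are the cell, four chips and the mark's spot at (533,120), with the line running from (521,60) to (543,178).

```bash
python3 - <<'E'
from h import *
c=get_calibration("top")
f=lambda x,y,z:ray(c,190+(x-400)/5-.5,210+y/5-.5,z)[:2]
C=np.array([f(440,52,40),f(762,90,40),f(738,285,40),f(414,243,40)])
print(C.round(1),"sides",np.linalg.norm(C-np.roll(C,-1,0),axis=1).round(1),"ctr",C.mean(0).round(1))
x=(C[1]+C[2]-C[0]-C[3]);ax=np.degrees(np.arctan2(x[1],x[0]));print("cell x ang",ax)
ex=x/np.linalg.norm(x);ey=np.array([-ex[1],ex[0]]);ctr=C.mean(0)
for a in [(571,154),(626,119),(672,181),(500,222),(533,120)]:
    q=f(*a,44 if a[0]!=533 else 40);print(a,q.round(1),"cell",((q-ctr)@ex).round(1),((q-ctr)@ey).round(1))
l=f(543,178,40)-f(521,60,40);print("line",np.linalg.norm(l),np.degrees(np.arctan2(l[1],l[0])))
# big grip top corners in left crop
g=lambda x,y,z:ray(c,360+x/5-.5,205+y/5-.5,z)[:2]
G=np.array([g(130,313,72),g(292,278,72),g(278,227,72),g(110,265,72)]);print("grip",G.round(1),G.mean(0),np.linalg.norm(G-np.roll(G,-1,0),axis=1).round(1))
E
```

```text
[[582.3 115.3]
 [561.4 -34.9]
 [472.6 -21.9]
 [494.4 127.2]] sides [151.7  89.7 150.7  88.7] ctr [527.7  46.4]
cell x ang -98.1086289800182
(571, 154) [533.6  53.8] cell -8.1 4.8
(626, 119) [549.1  28.2] cell 15.0 23.8
(672, 181) [520.3   7.4] cell 39.7 -1.8
(500, 222) [503.2  86.8] cell -36.5 -29.9
(533, 120) [549.7  71.8] cell -28.2 18.3
line 55.72541973319279 -169.68104428287728
grip [[ 467.3 -303.7]
 [ 481.1 -374.9]
 [ 503.2 -370.6]
 [ 488.1 -296.4]] [ 484.93441847 -336.40883764] [72.5 22.6 75.7 22.1]
```

Call:
jog_arm(
  plan=[0.264, -0.842, 0, 0, 0, -57, 0.264, -0.842, 0, 0, 0, -57, 0.264, -0.842, 0, 0, 0, -57, 0.264, -0.842, 0, 0, 0, -57, 0.264, -0.842, 0, 0, 0, -57, 0.264, -0.842, 0, 0, 0, -57, 0.264, -0.842, 0, 0, 0, -57, 0.264, -0.842, 0, 0, 0, -57, 0.264, -0.842, 0, 0, 0, -57, 0.264, -0.842, 0, 0, 0, -57, 0.264, -0.842, 0, 0, 0, -57, 0.264, -0.842, 0, 0, 0, -57, 0.264, -0.842, 0, 0, 0, -57, 0.264, -0.842, 0, 0, 0, -57, 0.264, -0.842, 0, 0, 0, -57, 0.264, -0.842, 0, 0, 0, -57, 0.264, -0.842, 0, 0, 0, -57, 0.264, -0.842, 0, 0, 0, -57, 0.264, -0.842, 0, 0, 0, -57, 0.264, -0.842, 0, 0, 0, -57],
  claw=0.07,
)

```text
clock: 2.1
eef_pos: [484.3, -338.2, 204.6]
eef_rot: [-3.141, -0.001, 1.733]
wrist_force: [0.3, 0.5, -0.1]
finger_gap: 69.9
finger_force: 0.0
```

```bash
cat > look.py <<'E'
import sys
from h import *
s=manip.read_state();c=get_calibration("wrist");p,d=camera("wrist")
print(s["clock"],s["eef_pos"].round(1),s["eef_rot"].round(3),s["wrist_force"].round(1),s["finger_gap"],s["finger_force"],s["joints"].round(2))
np.savez(sys.argv[1]+".npz",p=p,d=d,att=att(c),**{k:c[k] for k in ("fx","fy","cx","cy","origin")})
cv2.imwrite(f"pics/{sys.argv[1]}.png",p[...,::-1])
E
python3 look.py w1
```

```text
2.1 [ 484.3 -338.2  204.6] [-3.141e+00 -1.000e-03  1.733e+00] [ 0.3  0.5 -0.1] 69.93267251223752 0.0 [-0.67  0.39  1.4   0.    1.35 -0.83]
```

View pics/w1.png

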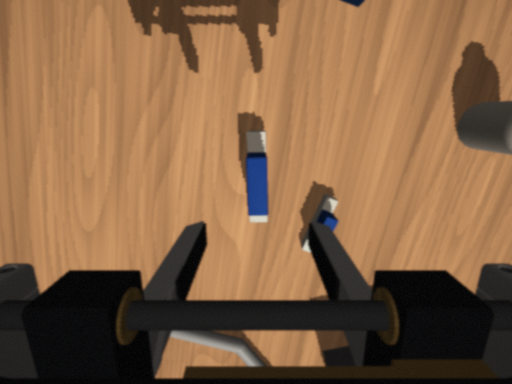

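The wrist view shows the big scraper's blue grip at about (257,187), with the foot ends at (256,133) and (258,219). The small look-alike is at (325,220), well to the side.

```bash
cat >> h.py <<'E'
def load(n):
    z=np.load(n+".npz");c={k:z[k] for k in ("fx","fy","cx","cy","origin")};c["attitude"]=z["att"];return z["p"],z["d"],c
E
python3 - <<'E'
from h import *
p,d,c=load("w1");P=cloud(c,d)
hsv=cv2.cvtColor(p,cv2.COLOR_RGB2HSV).astype(int)
w=np.zeros(d.shape,bool);w[110:235,230:285]=1
m=w&(P[...,2]>66)&(P[...,2]<85)&(hsv[...,0]>100)&(hsv[...,0]<130)&(hsv[...,1]>100)
q=P[m];r=cv2.minAreaRect(q[:,:2].astype(np.float32));print("grip",len(q),np.median(q[:,2]),r)
v,u=np.nonzero(m);r=cv2.minAreaRect(np.stack([u,v],1).astype(np.float32));b=cv2.boxPoints(r)
B=np.array([ray(c,x,y,72)[:2] for x,y in b]);print(B.round(1),B.mean(0))
m=w&(P[...,2]>20)&(P[...,2]<34);q=P[m];print("foot",len(q),cv2.minAreaRect(q[:,:2].astype(np.float32)))
m=w&(P[...,2]>12);q=P[m];print("all",len(q),cv2.minAreaRect(q[:,:2].astype(np.float32)))
E
```

```text
grip 1118 72.4877408070189 ((484.576171875, -339.6190490722656), (22.26449966430664, 68.20399475097656), 11.57874870300293)
[[ 466.7 -307.8]
 [ 488.2 -303.2]
 [ 503.3 -370.6]
 [ 480.5 -375.6]] [ 484.69622145 -339.31579168]
foot 517 ((485.50439453125, -340.26885986328125), (23.978559494018555, 119.5243148803711), 11.132022857666016)
all 1853 ((483.2895202636719, -330.11761474609375), (24.028959274291992, 140.25576782226562), 10.750731468200684)
```

Call:
jog_arm(
  plan=[0, -0.0015, -0.05, 0, 0, 2, 0, -0.0015, -0.1, 0, 0, 2, 0, -0.0015, -0.14, 0, 0, 2, 0, -0.0015, -0.165, 0, 0, 2, 0, -0.0015, -0.171, 0, 0, 2, 0, -0.0015, -0.171, 0, 0, 2],
)

```text
clock: 2.75
eef_pos: [484.7, -338.9, 34.8]
eef_rot: [-3.141, -0.0, 1.77]
wrist_force: [0.0, 0.2, 1.0]
finger_gap: 70.0
finger_force: 0.0
```

Call:
jog_arm(
  plan=[0, 0, 0, 0, 0, 0, 0, 0, 0, 0, 0, 0, 0, 0, 0, 0, 0, 0, 0, 0, 0, 0, 0, 0, 0, 0, 0, 0, 0, 0, 0, 0, 0, 0, 0, 0, 0, 0, 0, 0, 0, 0, 0, 0, 0, 0, 0, 0],
  claw=0.01,
  force=45,
)

```text
clock: 3.55
eef_pos: [484.6, -339.7, 34.5]
eef_rot: [-3.142, -0.0, 1.769]
wrist_force: [-1.0, 0.0, 1.5]
finger_gap: 24.0
finger_force: 45.0
```

Call:
jog_arm(
  plan=[0, 0, 0.03, 0, 0, 0, 0, 0, 0.08, 0, 0, 0, 0.0565, 0.48, 0.1, 0, 0, 70.5, 0.0565, 0.48, 0.1, 0, 0, 70.5, 0.0565, 0.48, 0.1, 0, 0, 70.5, 0.0565, 0.48, 0.1, 0, 0, 70.5, 0.0565, 0.48, 0.1, 0, 0, 70.5, 0.0565, 0.48, 0.1, 0, 0, 70.5, 0.0565, 0.48, 0.1, 0, 0, 70.5, 0.0565, 0.48, 0.1, 0, 0, 70.5, 0.0565, 0.48, 0.1, 0, 0, 70.5, 0.0565, 0.48, 0.1, 0, 0, 70.5, 0.0565, 0.48, 0.1, 0, 0, 70.5, 0.0565, 0.48, 0.1, 0, 0, 70.5, 0.0565, 0.48, 0.1, 0, 0, 70.5, 0.0565, 0.48, 0.1, 0, 0, 70.5, 0.0565, 0.48, 0.07, 0, 0, 70.5, 0.0565, 0.48, 0.05, 0, 0, 70.5, 0.0565, 0.48, 0.0415, 0, 0, 70.5, 0.0565, 0.48, 0.0415, 0, 0, 70.5],
)

```text
clock: 5.55
eef_pos: [540.8, 139.6, 75.2]
eef_rot: [-3.141, -0.002, 2.998]
wrist_force: [0.4, 0.3, -2.0]
finger_gap: 24.0
finger_force: 45.0
```

```bash
python3 look.py w2; python3 - <<'E'
from h import *
p,d=camera("scene")
cv2.imwrite("pics/s2.png",np.hstack([cv2.resize(p[130:250,215:355,::-1],(467,400),interpolation=2),cv2.resize(cv2.imread("pics/w2.png")[:,90:410],(333,400))]))
E
```

```text
5.55 [540.8 139.6  75.2] [-3.141e+00 -2.000e-03  2.998e+00] [ 0.4  0.3 -2. ] 23.964812630143506 44.98200058937073 [ 0.19  0.46  1.62 -0.    1.06 -1.24]
```

View pics/s2.png

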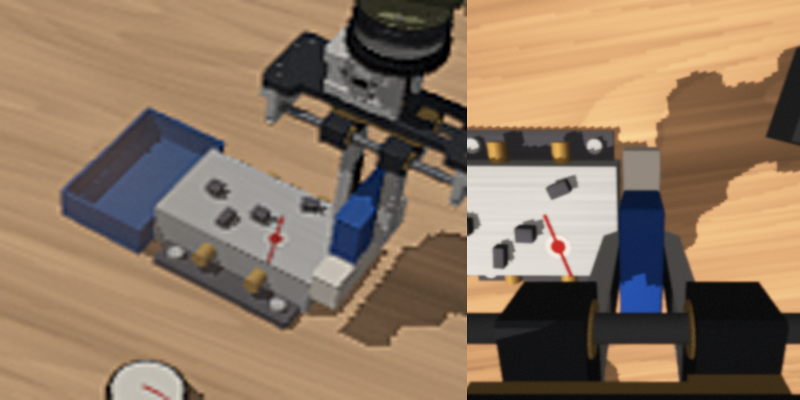

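The scraper stands clear of the cell's -x end and square to it, with all four chips ahead of it. Sweep.

Call:
jog_arm(
  plan=[0, 0, 0.0006, 0, 0, 0, -0.001, -0.007, 0.0006, 0, 0, 0, -0.0024, -0.017, 0.0006, 0, 0, 0, -0.0038, -0.027, 0.0006, 0, 0, 0, -0.0053, -0.037, 0.0006, 0, 0, 0, -0.0067, -0.047, 0.0006, 0, 0, 0, -0.0081, -0.057, 0.0006, 0, 0, 0, -0.0095, -0.067, 0.0006, 0, 0, 0, -0.011, -0.077, 0.0006, 0, 0, 0, -0.0124, -0.087, 0.0006, 0, 0, 0, -0.0138, -0.097, 0.0006, 0, 0, 0, -0.0152, -0.107, 0.0006, 0, 0, 0, -0.0167, -0.117, 0.0006, 0, 0, 0, -0.0181, -0.127, 0.0006, 0, 0, 0, -0.0195, -0.137, 0.0006, 0, 0, 0, -0.021, -0.147, 0.0006, 0, 0, 0, -0.0224, -0.157, 0.0006, 0, 0, 0, -0.0238, -0.167, 0.0006, 0, 0, 0, -0.0251, -0.176, 0.0006, 0, 0, 0, -0.0251, -0.176, 0.0006, 0, 0, 0],
)

```text
clock: 7.65
eef_pos: [515.9, -36.8, 76.5]
eef_rot: [-3.141, -0.0, 2.998]
wrist_force: [-0.7, -0.3, -1.8]
finger_gap: 23.6
finger_force: 45.0
```

Call:
jog_arm(
  plan=[0, 0, 0, 0, 0, 0, 0, 0, 0.03, 0, 0, 0, 0, -0.03, 0.08, 0, 0, 0, -0.03, -0.08, 0.08, 0, 0, 0, -0.03, -0.13, 0.08, 0, 0, 0, -0.03, -0.18, 0.08, 0, 0, 0, -0.03, -0.23, 0.08, 0, 0, 0, -0.03, -0.23, 0.08, 0, 0, 0, -0.03, -0.23, 0.08, 0, 0, 0],
)

```text
clock: 8.55
eef_pos: [485.8, -266.7, 156.1]
eef_rot: [3.141, -0.0, 2.997]
wrist_force: [0.2, 0.7, -2.1]
finger_gap: 23.9
finger_force: 45.0
```

```bash
python3 - <<'E'
from h import *
p,d=camera("top");q,_=camera("scene")
print(manip.read_state()["eef_pos"])
cv2.imwrite("pics/s3.png",np.hstack([cv2.resize(p[205:290,180:310,::-1],(460,300),interpolation=2),cv2.resize(q[150:240,220:340,::-1],(340,300),interpolation=2)]))
E
```

```text
[ 486.18905203 -264.53779954  156.3403999 ]
```

View pics/s3.png

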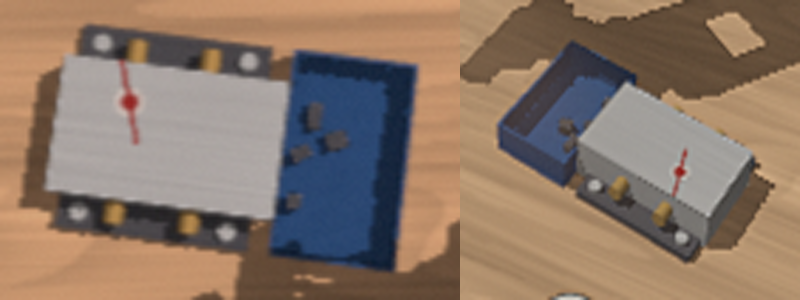

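All four chips lie in the tray (left crop, around (315,115), (337,140), (300,153) and (293,201)). The cell top is clear. Next I stand the scraper on the open bench below.

Call:
jog_arm(
  plan=[0, 0, -0.04, 0, 0, 0, 0, 0, -0.08, 0, 0, 0, 0, 0, -0.105, 0, 0, 0, 0, 0, -0.114, 0, 0, 0, 0, 0, -0.118, 0, 0, 0, 0, 0, -0.12, 0, 0, 0, 0, 0, -0.121, 0, 0, 0, 0, 0, -0.1215, 0, 0, 0, 0, 0, -0.1215, 0, 0, 0],
)

```text
clock: 9.55
eef_pos: [486.3, -265.8, 35.7]
eef_rot: [-3.141, 0.001, 2.999]
wrist_force: [-0.5, 0.1, -2.2]
finger_gap: 23.4
finger_force: 45.0
```

Call:
jog_arm(
  plan=[0, 0, -0.0006, 0, 0, 0, 0, 0, -0.0012, 0, 0, 0, 0, 0, -0.0012, 0, 0, 0, 0, 0, -0.0012, 0, 0, 0],
)

```text
clock: 9.95
eef_pos: [486.2, -265.9, 34.5]
eef_rot: [-3.141, 0.001, 2.999]
wrist_force: [-1.9, 1.3, 5.0]
finger_gap: 24.0
finger_force: 45.0
```

Contact with the bench (5 N up). Release, then rise.

Call:
jog_arm(
  plan=[0, 0, 0, 0, 0, 0, 0, 0, 0, 0, 0, 0, 0, 0, 0, 0, 0, 0, 0, 0, 0, 0, 0, 0, 0, 0, 0, 0, 0, 0, 0, 0, 0, 0, 0, 0],
  claw=0.06,
)

```text
clock: 10.55
eef_pos: [486.0, -265.7, 33.8]
eef_rot: [3.142, -0.0, 2.999]
wrist_force: [-0.4, -0.6, 0.3]
finger_gap: 59.9
finger_force: 0.0
```

Call:
jog_arm(
  plan=[0, 0, 0.03, 0, 0, 0, 0, 0, 0.08, 0, 0, 0, 0, 0, 0.13, 0, 0, 0, 0, 0, 0.17, 0, 0, 0, 0, 0, 0.17, 0, 0, 0],
)

```text
clock: 11.05
eef_pos: [487.7, -266.7, 209.7]
eef_rot: [-3.138, 0.008, 2.999]
wrist_force: [0.1, -0.3, -1.0]
finger_gap: 59.5
finger_force: 0.0
```

```bash
python3 look.py w4; python3 - <<'E'
from h import *
p,d,c=load("w4");P=cloud(c,d);hsv=cv2.cvtColor(p,cv2.COLOR_RGB2HSV).astype(int)
m=(hsv[...,0]>100)&(hsv[...,0]<130)&(hsv[...,1]>100)&(abs(P[...,0]-486)<60)&(abs(P[...,1]+266)<60)&(P[...,2]>60)
print(m.sum(),np.median(P[m],0),cv2.minAreaRect(P[m][:,:2].astype(np.float32)))
# probe from top and scene cameras: cap / yellow / holder
z=np.load("top.npz");p,d=z["p"],z["d"];c=get_calibration("top");P=cloud(c,d)
w=np.zeros(d.shape,bool);w[243:300,90:150]=1
for lo,hi in [(114,124),(42,50)]:
    m=w&(P[...,2]>lo)&(P[...,2]<hi);m=cv2.morphologyEx(m.astype(np.uint8),cv2.MORPH_OPEN,np.ones((3,3)))>0
    print(lo,m.sum(),np.median(P[m],0).round(1),cv2.minAreaRect(P[m][:,:2].astype(np.float32)))
E
```

```text
11.05 [ 487.7 -266.7  209.7] [-3.138  0.008  2.999] [ 0.1 -0.3 -1. ] 59.549628500587595 0.0 [-0.57  0.3   1.51 -0.    1.32 -1.99]
1261 [ 480.46944949 -266.71736381   72.64260367] ((485.62982177734375, -266.28338623046875), (106.40882110595703, 68.39485168457031), 81.9578628540039)
114 127 [473.5 297.1 118.1] ((473.32623291015625, 298.5390319824219), (19.204917907714844, 29.9356632232666), 72.96527099609375)
42 531 [479.1 285.5  45.9] ((473.3764953613281, 298.8576965332031), (71.47344970703125, 70.11658477783203), 68.3022232055664)
```

Call:
jog_arm(
  plan=[-0.013, 0.564, 0.026, 0, 0, -9, -0.013, 0.564, 0.026, 0, 0, -9, -0.013, 0.564, 0.026, 0, 0, -9, -0.013, 0.564, 0.026, 0, 0, -9, -0.013, 0.564, 0.026, 0, 0, -9, -0.013, 0.564, 0.026, 0, 0, -9, -0.013, 0.564, 0.026, 0, 0, -9, -0.013, 0.564, 0.026, 0, 0, -9, -0.013, 0.564, 0.026, 0, 0, -9, -0.013, 0.564, 0.026, 0, 0, -9, -0.013, 0.564, 0.026, 0, 0, -9, -0.013, 0.564, 0.026, 0, 0, -9, -0.013, 0.564, 0.026, 0, 0, -9, -0.013, 0.564, 0.026, 0, 0, -9, -0.013, 0.564, 0.026, 0, 0, -9, -0.013, 0.564, 0.026, 0, 0, -9],
)

```text
clock: 12.7
eef_pos: [473.3, 297.1, 229.8]
eef_rot: [-3.141, 0.0, 2.841]
wrist_force: [0.5, 0.3, -0.4]
finger_gap: 60.0
finger_force: 0.0
```

```bash
python3 look.py w5; python3 - <<'E'
from h import *
p,d,c=load("w5");P=cloud(c,d)
w=(abs(P[...,0]-473)<60)&(abs(P[...,1]-298)<60)
for lo,hi in [(114,124),(104,113),(60,113),(42,50)]:
    m=w&(P[...,2]>lo)&(P[...,2]<hi);m=cv2.morphologyEx(m.astype(np.uint8),cv2.MORPH_OPEN,np.ones((3,3)))>0
    if m.sum()>10: print(lo,m.sum(),np.median(P[m],0).round(1),cv2.minAreaRect(P[m][:,:2].astype(np.float32)))
E
```

```text
12.7 [473.3 297.1 229.8] [-3.141  0.     2.841] [ 0.5  0.3 -0.4] 60.03911135921948 0.0 [ 0.49  0.3   1.46 -0.    1.38 -0.77]
114 455 [471.9 297.5 118.4] ((472.4935607910156, 297.14361572265625), (17.30885124206543, 30.087505340576172), 73.11854553222656)
104 195 [463.8 305.1 110.1] ((471.6273193359375, 297.9676208496094), (23.475332260131836, 33.91975402832031), 73.23423767089844)
60 329 [457.7 304.4 108.8] ((471.53045654296875, 297.995849609375), (23.501480102539062, 34.10387420654297), 73.28141784667969)
42 1945 [465.  303.4  45.6] ((473.1013488769531, 297.39227294921875), (70.08394622802734, 70.60043334960938), 68.24060821533203)
```

View pics/w5.png

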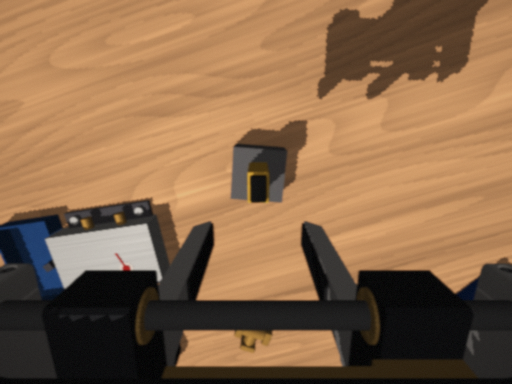

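The wrist view shows the probe's cap at (258,187) on the holder (258,173), with the handle's wide way vertical in the image and the fingers already aligned to it. The red mark is visible at (122,262).

Call:
jog_arm(
  plan=[-0.0007, -0.001, -0.05, 0, 0, 0.4, -0.0007, -0.001, -0.1, 0, 0, 0.4, -0.0007, -0.001, -0.14, 0, 0, 0.4, -0.0007, -0.001, -0.165, 0, 0, 0.4, -0.0007, -0.001, -0.17, 0, 0, 0.4, -0.0007, -0.001, -0.17, 0, 0, 0.4],
)

```text
clock: 13.35
eef_pos: [472.5, 296.9, 60.1]
eef_rot: [-3.141, -0.0, 2.849]
wrist_force: [1.0, -0.6, 0.3]
finger_gap: 60.2
finger_force: 0.0
```

Call:
jog_arm(
  plan=[0, 0, 0, 0, 0, 0, 0, 0, 0, 0, 0, 0, 0, 0, 0, 0, 0, 0, 0, 0, 0, 0, 0, 0, 0, 0, 0, 0, 0, 0, 0, 0, 0, 0, 0, 0, 0, 0, 0, 0, 0, 0],
  claw=0.01,
  force=45,
)

```text
clock: 14.05
eef_pos: [472.5, 297.4, 60.2]
eef_rot: [3.141, 0.0, 2.849]
wrist_force: [-1.2, 0.0, 4.4]
finger_gap: 23.6
finger_force: 45.0
```

Call:
jog_arm(
  plan=[0, 0, 0.01, 0, 0, 0, 0, 0, 0.04, 0, 0, 0, 0, 0, 0.07, 0, 0, 0, 0, 0, 0.1, 0, 0, 0, 0.0386, -0.1128, 0.1, 0, 0, 13.5, 0.0386, -0.1128, 0.1, 0, 0, 13.5, 0.0386, -0.1128, 0.1, 0, 0, 13.5, 0.0386, -0.1128, 0.1, 0, 0, 13.5, 0.0386, -0.1128, 0.1, 0, 0, 13.5],
)

```text
clock: 14.95
eef_pos: [510.9, 184.4, 160.1]
eef_rot: [3.141, -0.0, 3.084]
wrist_force: [-1.0, -0.2, -1.7]
finger_gap: 23.6
finger_force: 45.0
```

```bash
python3 look.py w6; python3 - <<'E'
from h import *
def mark(p,c,n):
    hsv=cv2.cvtColor(p,cv2.COLOR_RGB2HSV).astype(int)
    m=((hsv[...,0]<8)|(hsv[...,0]>172))&(hsv[...,1]>90)&(hsv[...,2]>60)
    v,u=np.nonzero(m);Q=np.array([ray(c,a,b,40)[:2] for a,b in zip(u,v)])
    k=(abs(Q[:,0]-549)<40)&(abs(Q[:,1]-72)<20);Q=Q[k]
    if len(Q)<8: print(n,"few",len(Q));return
    x,y=cv2.fitLine(Q.astype(np.float32),cv2.DIST_L2,0,.01,.01)[:2].ravel()
    dirn=np.array([x,y]);nn=np.array([-y,x]);
    r=cv2.minAreaRect(Q.astype(np.float32))
    mid=((Q@dirn).max()+(Q@dirn).min())/2
    off=abs((Q-Q.mean(0))@nn); # spot: pixels away from line axis
    print(n,len(Q),"mean",Q.mean(0).round(1),"rectctr",np.round(r[0],1),np.round(r[1],1),"ang",round(np.degrees(np.arctan2(y,x)),1),"spot",Q[off>2.2].mean(0).round(1),(off>2.2).sum())
z=np.load("top.npz");mark(z["p"],get_calibration("top"),"top")
z=np.load("scene.npz");mark(z["p"],get_calibration("scene"),"scene")
for n in ("w2","w5","w6"):
    p,d,c=load(n);mark(p,c,n)
p,_=camera("top");mark(p,get_calibration("top"),"topnow");p,_=camera("scene");mark(p,get_calibration("scene"),"scenenow")
E
```

```text
14.95 [510.9 184.4 160.1] [ 3.141 -0.     3.084] [-1.  -0.2 -1.7] 23.613672662130785 44.99959588050842 [ 0.28  0.33  1.6   0.    1.22 -1.23]
top 36 mean [549.6  71.7] rectctr [549.9  72. ] [ 9.3 53.4] ang 9.8 spot [550.1  72. ] 9
scene 21 mean [552.   72.7] rectctr [552.3  73.6] [51.5  8.5] ang 10.1 spot [551.9  72.3] 5
w2 312 mean [549.5  69.9] rectctr [550.2  69.9] [55.3 11.1] ang 9.8 spot [550.2  69.9] 71
w5 62 mean [543.7  68.2] rectctr [539.6  69.1] [10.5 29.5] ang 9.7 spot [549.8  69.1] 18
w6 160 mean [549.5  69.9] rectctr [549.9  69.9] [52.7 10.9] ang 9.8 spot [549.9  69.9] 41
topnow 36 mean [549.6  71.7] rectctr [549.9  72. ] [ 9.3 53.4] ang 9.8 spot [550.1  72. ] 9
scenenow 20 mean [553.   72.9] rectctr [552.3  73.6] [51.5  8.5] ang 9.4 spot [551.9  72.3] 5
```

View pics/w6.png

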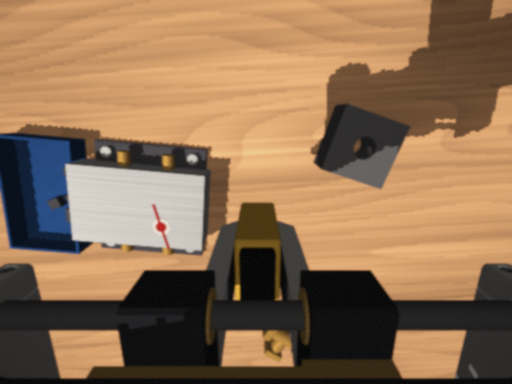

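Wrist view: the probe is held upright between the fingers, cap at (257,265), the mark's spot is at (161,227), and the empty holder is at (362,147). Several views agree on the mark: spot at about (550, 70.4), line at 9.8°.

Call:
jog_arm(
  plan=[0.0391, -0.1143, 0, 0, 0, 13.1, 0.0391, -0.1143, 0, 0, 0, 13.1, 0.0391, -0.1143, 0, 0, 0, 13.1, 0.0391, -0.1143, 0, 0, 0, 13.1, 0.0391, -0.1143, -0.03, 0, 0, 13.1, 0.0391, -0.1143, -0.055, 0, 0, 13.1, 0.0391, -0.1143, -0.055, 0, 0, 13.1, 0.0391, -0.1143, -0.055, 0, 0, 13.1],
)

```text
clock: 15.9
eef_pos: [550.0, 71.2, 105.5]
eef_rot: [3.141, -0.0, -2.969]
wrist_force: [-0.9, 0.4, -1.0]
finger_gap: 23.6
finger_force: 45.0
```

```bash
python3 look.py w7; python3 - <<'E'
from h import *
q,d=camera("scene");np.savez("scene7.npz",p=q,d=d)
c=get_calibration("scene");M=att(c)
def proj(P):
    v=M.T@(np.array(P)-c["origin"]);return (c["fx"]*v[0]/v[2]+c["cx"],c["fy"]*v[1]/v[2]+c["cy"])
print("spot",proj((550,70.4,40)),"tip",proj((550,70.4,55)))
a=cv2.resize(q[150:230,250:350,::-1],(500,400),interpolation=2)
w=cv2.imread("pics/w7.png")[150:384,130:380]
cv2.imwrite("pics/s7.png",np.hstack([a,cv2.resize(w,(300,400)[:2])]))
E
```

```text
15.9 [550.   71.2 105.5] [ 3.141 -0.    -2.969] [-0.9  0.4 -1. ] 23.550970502447207 44.99958336353302 [ 0.06  0.41  1.62  0.    1.11 -1.68]
spot (np.float64(296.6113820635751), np.float64(200.52450556003174)) tip (np.float64(297.0809473857253), np.float64(196.718137693847))
```

View pics/s7.png

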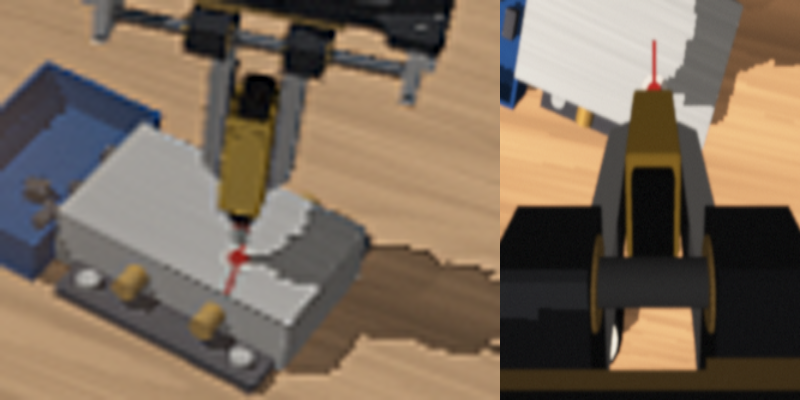

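The tip (left crop, (240,243)) hangs straight over the spot (237,257). In the wrist crop the red line (654,60) runs on the handle's centre line. Press down slowly.

Call:
jog_arm(
  plan=[0, 0, -0.008, 0, 0, 0, 0, 0, -0.013, 0, 0, 0, 0, 0, -0.015, 0, 0, 0, 0, 0, -0.0165, 0, 0, 0, 0, 0, -0.018, 0, 0, 0, 0, 0, -0.018, 0, 0, 0, 0, 0, -0.018, 0, 0, 0, 0, 0, -0.018, 0, 0, 0],
)

```text
clock: 16.8
eef_pos: [550.1, 70.2, 87.0]
eef_rot: [3.142, 0.0, -2.97]
wrist_force: [-2.0, 0.6, 1.9]
finger_gap: 24.3
finger_force: 45.0
```

Call:
jog_arm(
  plan=[0, 0, -0.001, 0, 0, 0, 0, 0, -0.002, 0, 0, 0, 0, 0, -0.0028, 0, 0, 0, 0, 0, -0.0028, 0, 0, 0, 0, 0, -0.0028, 0, 0, 0, 0, 0, -0.0028, 0, 0, 0, 0, 0, -0.0028, 0, 0, 0],
)

```text
clock: 17.5
eef_pos: [550.1, 70.2, 84.1]
eef_rot: [-3.142, 0.0, -2.97]
wrist_force: [-0.2, -0.4, 2.9]
finger_gap: 23.5
finger_force: 45.0
```

```bash
python3 look.py w8; python3 - <<'E'
from h import *
for i in range(6):
    q,d=camera("scene");s=manip.read_state();print(s["eef_pos"].round(2),s["wrist_force"].round(2),s["finger_gap"])
c=get_calibration("scene");a=cv2.resize(q[165:215,270:330,::-1],(480,400),interpolation=2)
w=cv2.imread("pics/w8.png")[150:384,130:380]
cv2.imwrite("pics/s8.png",np.hstack([a,cv2.resize(w,(300,400))]))
E
```

```text
17.5 [550.1  70.2  84.1] [-3.142  0.    -2.97 ] [-0.2 -0.4  2.9] 23.499099301694315 45.00058114528656 [ 0.06  0.44  1.63 -0.    1.07 -1.68]
[550.12  70.16  84.12] [-1.02 -0.02  2.63] 23.642964266765652
[550.08  70.19  84.08] [-1.11  0.27  1.98] 23.917863124164477
[550.08  70.19  84.09] [-0.24 -0.32  1.91] 23.736508526619886
[550.1   70.2   84.11] [-0.68  0.03  2.31] 24.201940430352078
[550.09  70.18  84.06] [-0.87  1.02  2.51] 23.97861539706208
[550.12  70.2   84.09] [-1.95 -0.01  2.42] 23.904123670902305
```

View pics/s8.png

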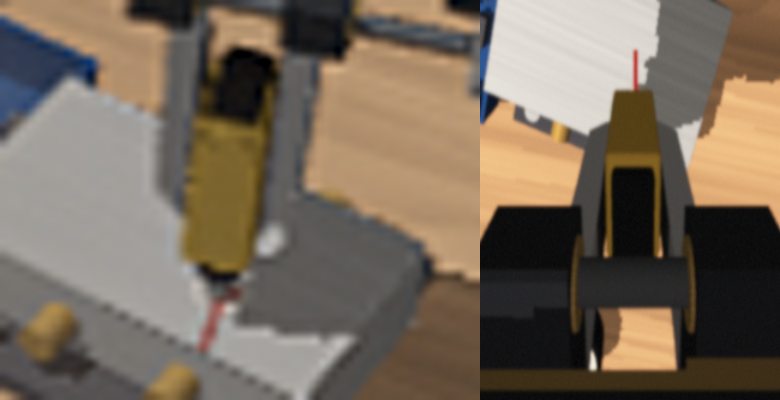

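The probe stands upright on the spot with the handle in line with the red line. About 4 N net force and the tip height both say half way in, and the readings are steady. Hand in.

```bash
python3 -c "
from cell import manip
print(manip.sign_off())"
```

```text
the job is handed in; nothing more can be done
None
```

The job is handed in at about 18 s on the robot's clock: all four chips are in the tray, the scraper stands upright on the bench and is let go, and the probe is held upright and steady on the red spot, in line with the red line, its tip about half way in (about 4 N).

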